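Fit the blue wheel to the polishing spindle and lock it with its spring clip

TASK

Lift the blue wheel off its slanting rack peg and slide it onto the upright spindle of the green polishing head until it sits flat on the flange, hub upwards. Then lift the spring clip off its peg and push it sideways into the spindle groove above the hub until it snaps home and locks the wheel on. Leave the red wheel hanging where it is and do not move the loose things that stand about (glue bottle, tamper, red cutter case).

Things in the scene. Friction and masses are not known exactly. Their poses are not given: they have to be found in the camera images.
- rack: fixed plywood rack, 370 mm wide; board sloping 30 degrees, facing up and to its -x (the robot). Three pegs, 16 mm thick, 40 mm long, 120 mm apart along y, stand square out of the board, so lean 30 degrees from vertical; feet 95 mm above the bench. Origin: on the bench below the middle peg's foot. On each peg hangs one thing (blue wheel, red wheel, clip, any order); 40 mm along the peg frees it
- blue_wheel_hub (a point): wheel to fit, 175 to 350 g: blue disc 84 mm across, 16 mm thick; on it a round aluminium hub 48 mm across, 34 mm tall; bore 21 mm right through. Point: on the axis half-way up the hub, 33 mm above the disc's underside, 17 mm below the hub's top. z: along the bore from disc to hub (on the rack: along the peg, out of the board)
- red_wheel_hub (a point): a second wheel of the same shape and size, with a red disc, also on the rack; same point and axes; to be left hanging
- clip_lug (a point): grip lug of the spring clip (110 g): yellow block 14 mm wide (y) by 26 mm (x) by 36 mm tall on the 8 mm thick flat steel clip. Point: in the lug, 28 mm above the clip's underside, 16 mm below the lug's top. z: square to the flat, to the lug's side (on the rack: along the peg, out of the board). -x: to the open fork. The clip hangs by its 21 mm eye, centred 30 mm to +x of the lug
- clip_seat (a point): point of the clip that must come onto the spindle axis: between the sprung fork arms, half-way through the 8 mm thickness; 34.8 mm to -x of clip_lug and 24 mm below it, same axes. Fork 34 mm wide, tips 14 mm to -x of this point; slot 14 mm wide, its rounded tips narrow it to 9 mm. Pushed along -x over the 12 mm core, the arms spring apart (about 10 to 20 N), then snap in
- spindle_flange (a point): centre of the flat flange (60 mm across, 56 mm above the bench) of the green polishing head, a fixed casing 130 x 115 mm; the wheel's underside rests here. Upright spindle above it: 18 mm thick for 48 mm, then a groove 12 mm tall with a 12 mm thick core, then a head 18 mm thick, 12 mm tall with tapered tip (top 72 mm above the flange). z up
- spindle_groove (a point): centre of the groove, on the spindle axis 54 mm above the flange. With the wheel seated the hub's top stands 2 mm above the groove's lower edge, leaving 10 mm for the 8 mm clip, which may enter from any side. z up
- glue: small white glue bottle with a red tip, loose bystander, 29 mm thick, 110 mm tall; origin at its foot
- tamper: steel hand tamper on a black foot, loose bystander, 51 mm thick, 166 mm tall; origin at its foot
- cutter_case: small red cutter case lying on the bench, loose bystander, 31 x 78 x 19 mm; origin under its centre
Mind the look-alikes: they are no part of the job. Of the things that look like the part that bears blue_wheel_hub, the larger one is meant.

How it is judged:
By the outcome, as a careful person would: the job done as asked, in the order asked, and still so for the second after the job is handed in, with the robot touching nothing.
It also fails if it takes over 72 s, if anything falls off the work surface, if the arm or the gripper's body presses on something with over 40 N, if the wrist force passes 120 N, or if a joint passes its speed limit or range.

ROBOT

A 6-joint arm with a two-finger parallel gripper is mounted at the origin on a cart in front of the work surface, level with it; the furniture and walls round the work are solid. World frame = base frame: x ahead of the robot, y to its left, z up, the work surface at z = 0. Lengths are in m, angles in rad, forces in N, time in s.
With the tool pointing down it reaches from about 0.375 to 0.9 m from the base axis. Payload 3.1 kg.
Tool frame: the origin (TCP) lies on the centre line of the jaws, within the pads' length; the fingertips stand 8 mm ahead of it and the grasp point (between the pads) lies 11 mm behind it; z points along the fingers, y is the line along which they close (so a half turn about z gives the same grasp; the last joint's range is limited). The gripper opens to 87 mm and grips with 3 to 60 N. Pads are 19 mm wide; open, the fingers measure 117 mm over their backs; the gripper's body (75 mm by 190 mm) begins 51 mm behind the grasp point.
Start: joints at [-1.51, 0.527, 1.433, -0, 1.181, -0.178], TCP at [0.148, -0.607, 0.231] pointing down, gripper open.
Joint ranges: [-3.08, 3.08], [-0.75, 2.2], [0.22, 2.44], [-1.43, 4.57], [0, 2.65], [-2.85, 2.85]. Speed limits (rad/s): [2.79, 2.79, 3.14, 3.14, 3.14, 3.14].

INTERFACE

Orientations are given as a unit quaternion [x, y, z, w].
In Python, from rig import robot gives the robot as it stands. The module is installed in compiled form; this text tells all that it offers.
- The arm moves only by the tool send_rows, never from a script. Its argument "increments" is one flat list of numbers, 7 for each row, row after row: the turn, a rotation vector about the world's x, y, z in rad, then the shift along the world's x, y, z in cm, then the opening, from 0 (shut) to 1 (fully open). A call has 1 to 20 rows; each row shifts and turns the commanded pose from where the row before left it; what a row does not reach is not made up. A row lasts 1/12 s, in which the tool goes at most 41.7 mm and 7.16 degrees, less where a joint would pass 70% of its speed; a pose out of reach is approached as far as the arm can. A call is refused whole if a number of a shift passes 4.17 or a number of a turn 0.125, either way. A call with a gripper value outside its range is refused whole. The fingers move at their own pace and stop on an object; "newtons" is the grip in N (left out, the last holds). Time passes only in rows, so rows that do not move let the fingers close. It gives the time, the measured TCP pose, the force, the opening and the grip force at its end, in the units of the state.
- robot.get_obs(): the state, without advancing time (a new reading comes with each control period).
- robot.camera(name): name is "side" or "top" or "wrist"; returns a dict with "image" (400x640x3 uint8, red, green, blue), "range_z" (400x640 float32, m along the optical axis (not along the pixel's ray), 0 where there is no reading), "fx", "fy", "cx", "cy" (pixels), "R" (3x3) and "t" (3): a world point X has camera coordinates R X + t. Camera axes: x right, y down, z forward; pixel columns grow to the right and rows downward; lengths in m; the calibration is good to about 2 mm. A picture is of the moment at which its call begins.
- robot.hand_in(): hands the job in; it is judged then, once.
The state is a dict: "time": time; "q": joint angles; "joint_velocities": joint speeds; "joint_torque": joint torques, N m; "position": TCP position; "tool_rot": TCP orientation; "ft_force": force on the tool from outside, world axes, zero at the start; "moment": the same for the moment, N m; "grip_width": finger opening in m; "grip_force": force on a finger pad.
Only numpy, scipy, OpenCV 4.12 (cv2) and the standard library are available. Lean on these libraries where they do the work, as an engineer would, in place of code of your own. Each camera call takes 0.05 s, during which the arm holds its last target. There are 200 camera calls.

## Working session

There is one attempt and no reset: what is moved stays moved. The work goes in short steps, Python scripts to look and compute and a tool call to move; the robot and the scene stay as the last step left them, time stands still between calls to the robot, and variables do not carry over. Pictures are saved under pics/ and viewed, at most 13 in all, crops included, and the job is handed in when it is done.

Besides the shell and the picture viewer there is one more tool, called after "Call:" as name(argument=value, ...) on one line, values as JSON. send_rows: Moves the arm, as the interface text tells. Its arguments: {"type":"object","properties":{"increments":{"type":"array"},"newtons":{"type":"number"}},"required":["increments"]}

```bash
mkdir -p pics
cat > h.py <<'E'
import numpy as np, cv2
from rig import robot
def cam(n,save=None):
    c=robot.camera(n)
    if save: cv2.imwrite('pics/'+save+'.png',c['image'][:,:,::-1])
    return c
def world(c,u,v,z=None):
    z=c['range_z'][int(v),int(u)] if z is None else z
    p=np.array([(u-c['cx'])/c['fx']*z,(v-c['cy'])/c['fy']*z,z])
    return c['R'].T@(p-c['t'])
def cloud(c):
    z=c['range_z'];v,u=np.mgrid[:400,:640]
    p=np.stack([(u-c['cx'])/c['fx']*z,(v-c['cy'])/c['fy']*z,z],-1)
    return (p-c['t'])@c['R']
E
python3 - <<'E'
from h import *
import pickle
cs={n:cam(n,n+'0') for n in('top','side')}
pickle.dump(cs,open('c0.pkl','wb'))
for n,c in cs.items(): print(n,(-c['R'].T@c['t']).round(3),c['R'][2].round(2),c['fx'])
im=np.vstack([cs['top']['image'],cs['side']['image']])[:,:,::-1]
cv2.imwrite('pics/both0.png',cv2.resize(im,(480,600)))
print(robot.get_obs())
E
```

```text
top [ 0.427 -0.138  1.412] [ 0.13 -0.   -0.99] 476.0443625405977
side [ 0.357 -1.234  0.647] [ 0.18  0.88 -0.43] 444.00384647321835
{'time': 0.1, 'q': array([-1.51049639e+00,  5.28350173e-01,  1.43375381e+00, -1.58663857e-05,
        1.18138477e+00, -1.78503826e-01]), 'joint_velocities': array([ 0.00078717, -0.00131155, -0.00489686,  0.00075707, -0.00044074,
       -0.00024198]), 'joint_torque': array([ 6.50618904e-05, -4.40983415e+01, -1.77151448e+01,  6.33993326e-02,
        5.33843448e-02, -4.99367366e-05]), 'position': array([ 0.14782134, -0.60662086,  0.22969009]), 'tool_rot': array([ 9.92879254e-01,  1.19121314e-01,  4.86753574e-05, -9.46827397e-04]), 'ft_force': array([ 0.21130246, -0.30861504,  0.22632103]), 'moment': array([ 0.01211373, -0.0312317 ,  0.05317526]), 'grip_force': 0.0, 'grip_width': 0.08706818665746424}
```

View pics/top0.png

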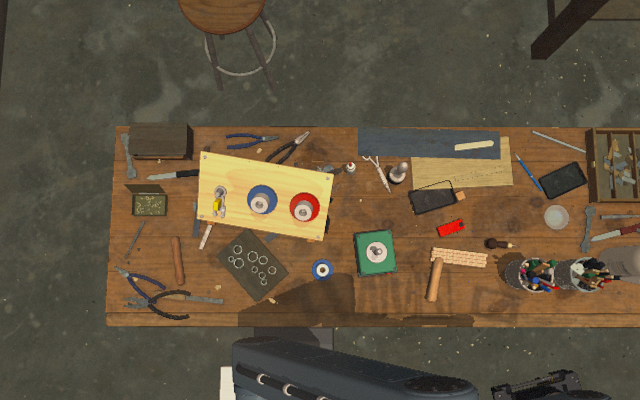

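View pics/side0.png

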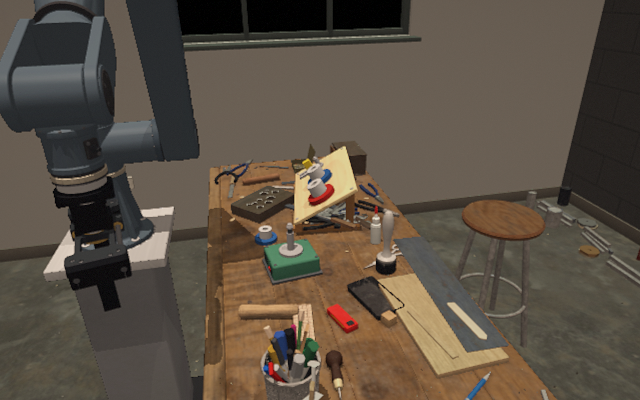

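The top view shows the blue wheel on the rack's middle peg at about (262,200), the red wheel at (304,207), the clip at (217,203), and the green head with its spindle at (376,252). The side view agrees.
Things that could be taken for the blue wheel are the large blue disc on the rack (262,200), the small blue roll on the bench (322,269) and the red wheel (304,207). I choose the larger one, on the rack.

Run:
```python
from h import *
import pickle
cs=pickle.load(open('c0.pkl','rb'))
def fit(P):
    m=P.mean(0);n=np.linalg.svd(P-m,full_matrices=False)[2][2];n*=np.sign(n[2]);return m,n
for nme,c in cs.items():
    P=cloud(c);hsv=cv2.cvtColor(c['image'],cv2.COLOR_RGB2HSV);H,S,V=[hsv[...,i].astype(int) for i in range(3)]
    ok=c['range_z']>0
    rx=(P[...,0]>.35)&(P[...,0]<.8)&(P[...,2]>.015)&(P[...,1]<.45)&(P[...,1]>-.4)&ok
    def rep(name,m):
        n,l,st,ce=cv2.connectedComponentsWithStats(m.astype(np.uint8))
        for i in range(1,n):
            if st[i,4]>25:
                Q=P[l==i];print(nme,name,'px',ce[i].round(0),'n',st[i,4],'med',np.median(Q,0).round(4),'min',np.percentile(Q,2,0).round(3),'max',np.percentile(Q,98,0).round(3))
    rep('blue',rx&(H>100)&(H<125)&(S>120)&(V>50))
    rep('red',rx&((H<6)|(H>174))&(S>170)&(V>90))
    rep('yellow',rx&(H>22)&(H<32)&(S>190)&(V>120))
    rep('green',rx&(H>60)&(H<90)&(S>90)&(V>40))
    w=rx&(H>15)&(H<30)&(S>60)&(S<170)&(V>140)&(P[...,2]>.05)
    n,l,st,ce=cv2.connectedComponentsWithStats(w.astype(np.uint8));i=1+np.argmax(st[1:,4]);Q=P[l==i]
    for k in range(4):
        m,nn=fit(Q);d=(Q-m)@nn;Q=Q[abs(d)<max(.003,1.5*d.std())] if k<3 else Q
    print(nme,'board',m.round(4),nn.round(4),'tilt',np.degrees(np.arccos(nn[2])).round(2),'yaw',np.degrees(np.arctan2(-nn[1],-nn[0])).round(2),len(Q),((Q-m)@nn).std().round(4))
    hh=cv2.convexHull(np.argwhere((l==i))[:,::-1].astype(np.int32));print('quad',cv2.boxPoints(cv2.minAreaRect(hh)).round(0).tolist())
    # per object heights above the board, in rack axes
    ey=np.cross(nn,[np.cos(np.arctan2(-nn[1],-nn[0])),np.sin(np.arctan2(-nn[1],-nn[0])),0]);ey/=np.linalg.norm(ey);ex=np.cross(ey,nn)
    D=(P-m)
    h=D@nn;
    T=rx&(h>.012)&(abs(D@ey)<.2)&(abs(D@ex)<.12)&(h<.12)
    n,l,st,ce=cv2.connectedComponentsWithStats(T.astype(np.uint8))
    print('ex',ex.round(3),'ey',ey.round(3))
    for i in range(1,n):
        if st[i,4]>30:
            Q=D[l==i]; 
            print(nme,'obj px',ce[i].round(0),st[i,4],'h max',np.percentile(Q@nn,[50,90,99]).round(4))
            t=Q[(Q@nn)>np.percentile(Q@nn,97)-.006]
            print('   top ctr world',(m+t.mean(0)).round(4),'ext y',np.percentile(t@ey,[2,98]).round(4),'x',np.percentile(t@ex,[2,98]).round(4), 'h',np.median(t@nn).round(4),len(t))
    # spindle
    g=np.median(P[rx&(H>60)&(H<90)&(S>90)&(V>40)],0)
    s=ok&(np.hypot(P[...,0]-g[0],P[...,1]-g[1])<.06)&(P[...,2]>.05)
    for lo,hi in((.050,.060),(.07,.1),(.1,.118),(.118,.15)):
        Q=P[s&(P[...,2]>lo)&(P[...,2]<hi)&(S<90)]
        if len(Q):print(nme,'spindle',lo,hi,len(Q),'mean',Q.mean(0).round(4),'mid',((Q.min(0)+Q.max(0))/2).round(4),np.ptp(Q,0).round(3))
```

```text
top red px [305. 203.] n 320 med [ 0.6095 -0.0917  0.1167] min [ 0.565 -0.12   0.093] max [ 0.631 -0.043  0.13 ]
top yellow px [216. 205.] n 45 med [0.6005 0.1596 0.1152] min [0.59  0.152 0.102] max [0.619 0.168 0.126]
top green px [375. 252.] n 1072 med [ 0.4752 -0.2805  0.0481] min [ 0.419 -0.334  0.04 ] max [ 0.533 -0.232  0.054]
top board [0.6394 0.0391 0.103 ] [-0.4909  0.0856  0.867 ] tilt 29.89 yaw -9.89 5218 0.0016
quad [[189.0, 216.0], [201.0, 150.0], [334.0, 173.0], [322.0, 240.0]]
ex [ 0.854 -0.149  0.498] ey [0.172 0.985 0.   ]
top obj px [262. 199.] 651 h max [0.0196 0.0503 0.0539]
   top ctr world [0.6007 0.0383 0.1388] ext y [-0.029   0.0138] x [-0.0378  0.0067] h 0.0496 173
top obj px [218. 193.] 45 h max [0.0343 0.0402 0.0426]
   top ctr world [0.6283 0.1557 0.1309] ext y [0.1082 0.1175] x [-0.0176 -0.0069] h 0.0398 15
top obj px [304. 207.] 644 h max [0.0194 0.0507 0.0546]
   top ctr world [ 0.5801 -0.0786  0.1389] ext y [-0.1476 -0.1054] x [-0.0389  0.0063] h 0.0501 169
top obj px [217. 204.] 86 h max [0.0397 0.0455 0.0476]
   top ctr world [0.5975 0.1598 0.1187] e
[... 915 characters left out ...]
 [[277.0, 181.0], [345.0, 145.0], [366.0, 186.0], [299.0, 222.0]]
ex [ 0.853 -0.15   0.499] ey [0.174 0.985 0.   ]
side obj px [317. 181.] 788 h max [0.0287 0.0494 0.0512]
   top ctr world [ 0.5889 -0.0284  0.1356] ext y [-0.1059  0.0588] x [-0.0451  0.0001] h 0.0493 172
side spindle 0.05 0.06 197 mean [ 0.4747 -0.2986  0.0549] mid [ 0.4679 -0.3062  0.0547] [0.075 0.066 0.009]
side spindle 0.07 0.1 77 mean [ 0.4757 -0.2932  0.0846] mid [ 0.4764 -0.2924  0.0851] [0.018 0.014 0.029]
side spindle 0.1 0.118 37 mean [ 0.4751 -0.2924  0.1074] mid [ 0.4766 -0.2905  0.1089] [0.016 0.013 0.018]
side spindle 0.118 0.15 31 mean [ 0.476  -0.2908  0.1236] mid [ 0.4757 -0.2905  0.1235] [0.013 0.013 0.01 ]
```

```bash
cat >> h.py <<'E'
from scipy.spatial.transform import Rotation as Ro
def rack(yaw=-9.94):
    a=np.radians(yaw);t=np.radians(30);ey=np.array([-np.sin(a),np.cos(a),0]);f=np.array([np.cos(a),np.sin(a),0])
    n=-np.sin(t)*f+np.array([0,0,np.cos(t)]);return np.cross(ey,n),ey,n
def tool(x,z): return Ro.from_matrix(np.stack([x,np.cross(z,x),z],1))
def down(yaw): a=np.radians(yaw);return tool(np.array([np.cos(a),np.sin(a),0]),np.array([0,0,-1.]))
def go(p,R,o=None):
    o=o or robot.get_obs();r=(R*Ro.from_quat(o['tool_rot']).inv()).as_rotvec();d=(np.array(p)-o['position'])*100
    print('rot',r.round(4),np.degrees(np.linalg.norm(r)).round(2),'shift cm',d.round(3))
E
python3 - <<'E'
from h import *
ex,ey,n=rack();print(ex,ey,n);go([.52,.052,.28],tool(ex,-n))
E
```

```text
[ 0.85302555 -0.14949053  0.5       ] [0.17261679 0.98498906 0.        ] [-0.49249453  0.0863084   0.8660254 ]
rot [ 0.0154 -0.5267 -0.4033] 38.02 shift cm [37.218 65.862  5.031]
```

Call:
send_rows(increments=[0.001, -0.026, -0.02, 1.86, 3.29, 0.25, 1, 0.001, -0.026, -0.02, 1.86, 3.29, 0.25, 1, 0.001, -0.026, -0.02, 1.86, 3.29, 0.25, 1, 0.001, -0.026, -0.02, 1.86, 3.29, 0.25, 1, 0.001, -0.026, -0.02, 1.86, 3.29, 0.25, 1, 0.001, -0.026, -0.02, 1.86, 3.29, 0.25, 1, 0.001, -0.026, -0.02, 1.86, 3.29, 0.25, 1, 0.001, -0.026, -0.02, 1.86, 3.29, 0.25, 1, 0.001, -0.026, -0.02, 1.86, 3.29, 0.25, 1, 0.001, -0.026, -0.02, 1.86, 3.29, 0.25, 1, 0.001, -0.026, -0.02, 1.86, 3.29, 0.25, 1, 0.001, -0.026, -0.02, 1.86, 3.29, 0.25, 1, 0.001, -0.026, -0.02, 1.86, 3.29, 0.25, 1, 0.001, -0.026, -0.02, 1.86, 3.29, 0.25, 1, 0.001, -0.026, -0.02, 1.86, 3.29, 0.25, 1, 0.001, -0.026, -0.02, 1.86, 3.29, 0.25, 1, 0.001, -0.026, -0.02, 1.86, 3.29, 0.25, 1, 0.001, -0.026, -0.02, 1.86, 3.29, 0.25, 1, 0, 0, 0, 1.86, 3.29, 0.25, 1, 0, 0, 0, 1.86, 3.29, 0.25, 1])

```text
time: 1.77
position: [0.5186, 0.0511, 0.2801]
tool_rot: [0.971, -0.062, 0.229, 0.019]
ft_force: [0.6, -0.6, 0.2]
grip_width: 0.0873
grip_force: 0.0
```

Run:
```python
from h import *
import pickle
c=cam('wrist','w1');pickle.dump(c,open('w1.pkl','wb'))
print((-c['R'].T@c['t']).round(3),c['R'].round(2),c['fx'])
ex,ey,n=rack();go([.52,.052,.28],tool(ex,-n)); o=robot.get_obs();print(o['time'],o['q'])
for p in([.6005,.038,.1385],[.6089,.0367,.124]): q=c['R']@p+c['t'];print(q[:2]/q[2]*c['fx']+[c['cx'],c['cy']])
```

```text
[0.518 0.052 0.453] [[-0.13 -0.99  0.01]
 [-0.98  0.12 -0.17]
 [ 0.17 -0.03 -0.98]] 311.6762366498208
rot [-0.0032 -0.0535 -0.0496] 4.18 shift cm [-0.29  -0.411 -0.211]
1.8167 [-0.09608645  0.18665819  1.94401711 -0.03249917  0.54118916  1.62115726]
[320.22324908 172.28658914]
[320.26192808 168.14186551]
```

View pics/w1.png

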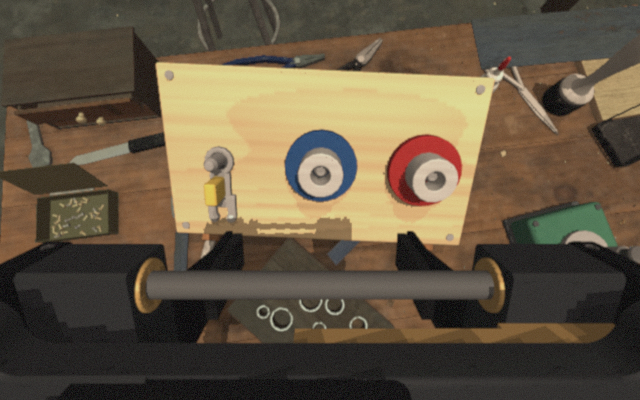

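The wrist view shows the blue hub top at (320,173), 1 px from where I predicted it. The clip lug is at (214,190) with its fork pointing down-slope, and the red wheel is at (433,178). The choice is confirmed. Next I refine with the wrist cloud.

Run:
```python
from h import *
import pickle
c=pickle.load(open('w1.pkl','rb'));P=cloud(c);ex,ey,n=rack();B=np.stack([ex,ey,n],1)
hsv=cv2.cvtColor(c['image'],cv2.COLOR_RGB2HSV);H,S,V=[hsv[...,i].astype(int) for i in range(3)]
L=P@B; ok=c['range_z']>0
w=ok&(H>15)&(H<30)&(S>60)&(S<190)&(V>140)&(P[...,2]>.05)&(P[...,0]>.5);v,u=np.nonzero(w);w&=(np.mgrid[:400,:640][0]<225)
Q=P[w]
for k in range(4):
    m=Q.mean(0);nn=np.linalg.svd(Q-m,full_matrices=False)[2][2];nn*=np.sign(nn[2]);d=(Q-m)@nn;Q=Q[abs(d)<max(.003,1.5*d.std())]
print('plane',nn.round(4),m.round(4)); h0=np.median(Q@n);h=L[...,2]-h0
vv,uu=np.mgrid[:400,:640]
for nm,(a,b) in dict(blue=(320,173),red=(433,178)).items():
    s=ok&(np.hypot(uu-a,vv-b)<30)&(h>.044)&(h<.056)
    q=L[s][:,:2];(cx,cy),r=cv2.minEnclosingCircle((q*1000).astype(np.float32));ht=np.median(h[s])
    g=(q.min(0)+q.max(0))/2
    for G in((cx/1000,cy/1000),g): print(nm,r,'h',ht.round(4),'hubpoint',(B@[G[0],G[1],h0+ht-.017]).round(4))
s=ok&(H>20)&(H<32)&(S>190)&(V>100)&(np.hypot(uu-214,vv-190)<25)
t=s&(h>.038)
print('lug',s.sum(),t.sum(),'h',np.percentile(h[s],[5,50,95]).round(4))
q=L[t];print('lug rack ext y',np.ptp(q[:,1]),'x',np.ptp(q[:,0]),'ctr',((q.min(0)+q.max(0))/2).round(4),'world',(B@[*((q.min(0)+q.max(0))/2)[:2],h0+.028]).round(4))
print(cv2.minAreaRect((q[:,:2]*1000).astype(np.float32)))
# clip flat: steel at h 4..12 near the clip
s=ok&(S<80)&(h>.003)&(h<.014)&(np.hypot(uu-218,vv-185)<45)&(abs(L[...,1]-q[:,1].mean())<.03)
print('flat',s.sum(),cv2.minAreaRect((L[s][:,:2]*1000).astype(np.float32)),'h',np.median(h[s]))
```

```text
plane [-0.4915  0.0868  0.8666] [0.6477 0.0405 0.1083]
blue 23.799989700317383 h 0.0499 hubpoint [0.6057 0.0369 0.1227]
blue 23.799989700317383 h 0.0499 hubpoint [0.6059 0.0367 0.1229]
red 23.87234878540039 h 0.0499 hubpoint [ 0.585  -0.0808  0.1227]
red 23.87234878540039 h 0.0499 hubpoint [ 0.5854 -0.0807  0.1229]Traceback (most recent call last):
  File "<stdin>", line 19, in <module>
    return _quantile_unchecked(
        a, q, axis, out, overwrite_input, method, keepdims, weights)
    return _ureduce(a,
                    func=_quantile_ureduce_func,
    ...<5 lines>...
                    overwrite_input=overwrite_input,
                    method=method)
    r = func(a, **kwargs)
    result = _quantile(arr,
                       quantiles=q,
    ...<2 lines>...
                       out=out,
                       weights=wgt)
    slices_having_nans = np.isnan(arr[-1, ...])
                                  ~~~^^^^^^^^^
IndexError: index -1 is out of bounds for axis 0 with size 0
```

Run:
```python
from h import *
import pickle
c=pickle.load(open('w1.pkl','rb'));P=cloud(c);ex,ey,n=rack();B=np.stack([ex,ey,n],1)
hp=np.array([.6065,.037,.123]);go(hp+.116*n,tool(ex,-n)); print('then',(-.12*n*100).round(3))
hsv=cv2.cvtColor(c['image'],cv2.COLOR_RGB2HSV);H,S,V=[hsv[...,i].astype(int) for i in range(3)]
print(hsv[185:200:5,205:225:5])
L=P@B;h0=hp@n-.033;h=L[...,2]-h0
s=(h>.036)&(h<.055);s[:,:195]=0;s[:,240:]=0;s[:140]=0;s[225:]=0
print(s.sum());n_,l,st,ce=cv2.connectedComponentsWithStats(s.astype(np.uint8))
for i in range(1,n_):
    if st[i,4]>20:
        q=L[l==i];mid=(np.percentile(q,2,0)+np.percentile(q,98,0))/2
        print(st[i],'ext',np.ptp(q,axis=0).round(4),'h',np.median(h[l==i]).round(4),'lug pt',(B@[mid[0],mid[1],h0+.028]).round(4),cv2.minAreaRect((q[:,:2]*1000).astype(np.float32)))
```

```text
rot [-0.0032 -0.0535 -0.0496] 4.18 shift cm [ 2.647 -0.91  -5.865]
then [  5.91   -1.036 -10.392]
[[[ 25 152 220]
  [ 25 154 219]
  [ 20 158 179]
  [ 20 163 116]]

 [[ 23 158 218]
  [ 25 152 223]
  [ 20 160 198]
  [ 20 156 119]]

 [[ 22 156 219]
  [ 25 153 221]
  [ 20 163 207]
  [ 21 165 113]]]
445
[204 159  13  13 126] ext [0.0133 0.0124 0.0061] h 0.0397 lug pt [0.6305 0.1532 0.1193] ((574.7608642578125, 259.9784240722656), (13.391233444213867, 12.22156810760498), 2.0247020721435547)
[204 182  15  25 319] ext [0.0254 0.0146 0.0107] h 0.0437 lug pt [0.6039 0.1583 0.1037] ((543.048583984375, 260.8889465332031), (14.516338348388672, 25.267841339111328), 88.85948944091797)
```

Call:
send_rows(increments=[-0.001, -0.0135, -0.0125, 0.66, -0.23, -1.46, 1, -0.001, -0.0135, -0.0125, 0.66, -0.23, -1.46, 1, -0.001, -0.0135, -0.0125, 0.66, -0.23, -1.46, 1, 0, -0.013, -0.012, 0.67, -0.22, -1.48, 1, 0, 0, 0, 0, 0, 0, 1, 0, 0, 0, 0, 0, 0, 1, 0, 0, 0, 0, 0, 0, 1])

```text
time: 2.4
position: [0.5454, 0.0397, 0.2222]
tool_rot: [0.963, -0.086, 0.255, 0.024]
ft_force: [-0.4, -0.7, 0.7]
grip_width: 0.0872
grip_force: 0.0
```

Run:
```python
from h import *
ex,ey,n=rack()
hp=np.array([.6065,.037,.123]);go(hp-.004*n,tool(ex,-n)); print(robot.get_obs()['q'])
```

```text
rot [ 0.0018 -0.0066  0.0051] 0.49 shift cm [  6.305  -0.303 -10.266]
[-0.11214875  0.31879337  2.00865853 -0.12013883  0.29980719  1.74195524]
```

Call:
send_rows(increments=[0.002, -0.007, 0.005, 0.39, 0.73, 0.14, 1, 0, 0, 0, 0.59, -0.1, -1.04, 1, 0, 0, 0, 0.59, -0.1, -1.04, 1, 0, 0, 0, 0.59, -0.1, -1.04, 1, 0, 0, 0, 0.59, -0.1, -1.04, 1, 0, 0, 0, 0.59, -0.1, -1.04, 1, 0, 0, 0, 0.59, -0.1, -1.04, 1, 0, 0, 0, 0.59, -0.1, -1.04, 1, 0, 0, 0, 0.59, -0.1, -1.04, 1, 0, 0, 0, 0.59, -0.1, -1.04, 1, 0, 0, 0, 0.59, -0.13, -1.04, 1, 0, 0, 0, 0, 0, 0, 1, 0, 0, 0, 0, 0, 0, 1, 0, 0, 0, 0, 0, 0, 1])

```text
time: 3.57
position: [0.6085, 0.0371, 0.1202]
tool_rot: [0.962, -0.084, 0.259, 0.022]
ft_force: [-0.5, 0.1, -0.0]
grip_width: 0.0868
grip_force: 0.0
```

Run:
```python
from h import *
ex,ey,n=rack();B=np.stack([ex,ey,n],1)
hp=np.array([.6065,.037,.123]);go(hp-.004*n,tool(ex,-n)); o=robot.get_obs();print(o['q'],((o['position']-hp)@B*1000).round(1))
cam('wrist','w2')
```

```text
rot [-0.0001  0.0018 -0.0001] 0.11 shift cm [-0.008 -0.043 -0.068]
[-0.10557135  0.58373236  1.95443648 -0.40258875  0.08585148  2.03093029] [ 0.3  0.4 -3.4]
```

View pics/w2.png

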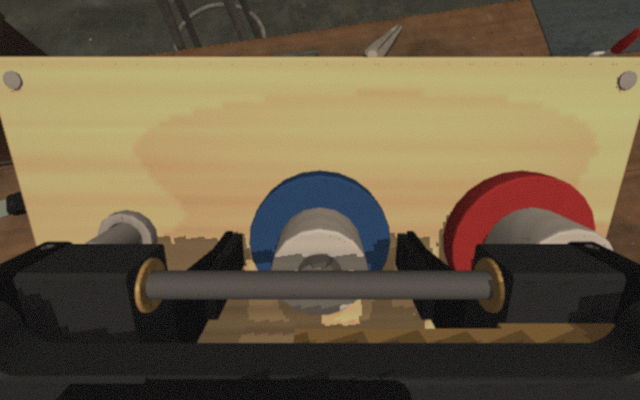

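The fingers straddle the blue hub at (320,250), clear of the red disc. Closing.

Call:
send_rows(increments=[0, 0, 0, 0, 0, 0, 0, 0, 0, 0, 0, 0, 0, 0, 0, 0, 0, 0, 0, 0, 0, 0, 0, 0, 0, 0, 0, 0, 0, 0, 0, 0, 0, 0, 0, 0, 0, 0, 0, 0, 0, 0, 0, 0, 0, 0, 0, 0, 0], newtons=40)

```text
time: 4.2
position: [0.6083, 0.0368, 0.1192]
tool_rot: [0.962, -0.084, 0.258, 0.022]
ft_force: [-2.2, -1.5, -0.6]
grip_width: 0.0483
grip_force: 16.0
```

Call:
send_rows(increments=[0, 0, 0, 0, 0, 0, 0, 0, 0, 0, 0, 0, 0, 0, 0, 0, 0, -0.2, 0.04, 0.35, 0, 0, 0, 0, -0.3, 0.05, 0.52, 0, 0, 0, 0, -0.3, 0.05, 0.52, 0, 0, 0, 0, -0.3, 0.05, 0.52, 0, 0, 0, 0, -0.3, 0.05, 0.52, 0, 0, 0, 0, -0.3, 0.05, 0.52, 0, 0, 0, 0, -0.3, 0.05, 0.52, 0, 0, 0, 0, -0.3, 0.05, 0.52, 0, 0, 0, 0, -0.3, 0.05, 0.52, 0, 0, 0, 0, -0.3, 0.05, 0.52, 0, 0, 0, 0, -0.3, 0.05, 0.52, 0, 0, 0, 0, -0.3, 0.05, 0.52, 0])

```text
time: 5.37
position: [0.5728, 0.0429, 0.1803]
tool_rot: [0.962, -0.084, 0.258, 0.022]
ft_force: [-0.5, 0.1, -4.3]
grip_width: 0.0475
grip_force: 40.0
```

Run:
```python
from h import *
o=robot.get_obs();print(o['q'],o['ft_force'],o['position'],o['grip_force'],o['moment'])
```

```text
[-0.10072586  0.43169681  1.99335227 -0.18521445  0.19728819  1.81570309] [-0.45788672  0.10390697 -4.2639819 ] [0.5728254  0.04287908 0.18034479] 39.99982500448823 [ 0.13813807  0.50557403 -0.01969087]
```

Run:
```python
from h import *
go([.37,-.27,.26],down(-9.94))
import pickle
cs=pickle.load(open('c0.pkl','rb'))
# rays through spindle head top, both views
for n,(u,v) in dict(top=(376,252),side=(291,229)).items():
    c=cs[n];s=10;cr=c['image'][v-30:v+30,u-30:u+30,::-1]
    cv2.imwrite(f'pics/sp_{n}.png',cv2.resize(cr,(480,480),interpolation=cv2.INTER_CUBIC))
a=cv2.imread('pics/sp_top.png');b=cv2.imread('pics/sp_side.png');cv2.imwrite('pics/sp.png',cv2.resize(np.hstack([a,b]),(800,400)))
```

```text
rot [9.010e-02 5.159e-01 1.000e-04] 30.0 shift cm [-20.283 -31.288   7.966]
```

Call:
send_rows(increments=[0, 0, 0, 0, 0, 1.5, 0, 0, 0, 0, 0, 0, 2.5, 0, 0, 0, 0, 0, 0, 2, 0, 0.011, 0.064, 0, -0.5, -0.5, 2, 0, 0.011, 0.064, 0, -1.5, -2, 0, 0, 0.011, 0.064, 0, -1.8, -3, 0, 0, 0.011, 0.064, 0, -2, -3, 0, 0, 0.011, 0.064, 0, -2, -3, 0, 0, 0.011, 0.064, 0, -2, -3, 0, 0, 0.012, 0.066, 0, -2, -3, 0, 0, 0.012, 0.066, 0, -2, -3, 0, 0, 0, 0, 0, -2, -3, 0, 0, 0, 0, 0, -2, -3, 0, 0, 0, 0, 0, -2, -3, 0, 0, 0, 0, 0, -1.5, -2.8, 0, 0, 0, 0, 0, -1, -2, 0, 0, 0, 0, 0, 0, 0, 0, 0, 0, 0, 0, 0, 0, 0, 0, 0, 0, 0, 0, 0, 0])

```text
validation failed for argument at $.in...
```

Run:
```python
from h import *
import pickle
c=cam('wrist','w3');pickle.dump(c,open('w3.pkl','wb'));o=robot.get_obs()
print(o['position'],o['q'],o['ft_force'],o['grip_width']);go([.476,-.287,.26],down(-9.94))
for p in([.476,-.287,.128],[.476,-.287,.056]): q=c['R']@p+c['t'];print(q[:2]/q[2]*c['fx']+[c['cx'],c['cy']],q)
```

```text
[0.57273024 0.04298834 0.18123982] [-0.1005431   0.42987317  1.99363972 -0.18500995  0.19758531  1.81547229] [-0.40174473 -0.69840293 -2.78517886] 0.04739811279182532
rot [ 9.020e-02  5.171e-01 -1.000e-04] 30.08 shift cm [ -9.673 -32.999   7.876]
[819.94865455 314.93685611] [0.3412136  0.07956848 0.21243655]
[695.85683541 304.57370854] [0.34120332 0.09639803 0.28244202]
```

View pics/w3.png

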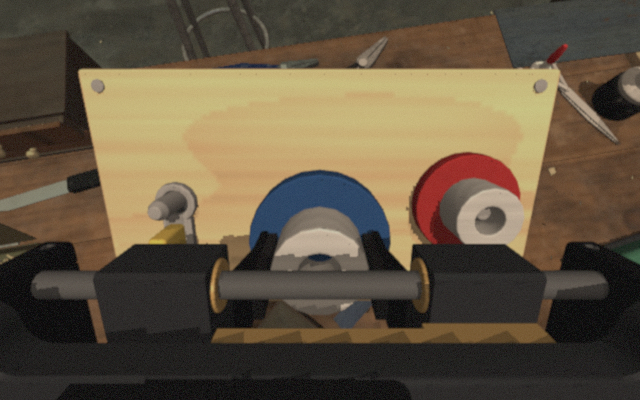

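The move was refused because I miscounted the numbers in the list. The picture shows the blue wheel held clear of its peg at (320,240), with the red wheel and clip undisturbed. Sending it again.

Call:
send_rows(increments=[0, 0, 0, 0, 0, 1.5, 0, 0, 0, 0, 0, 0, 2.5, 0, 0, 0, 0, 0, 0, 2, 0, 0.011, 0.064, 0, -0.5, -0.5, 2, 0, 0.011, 0.064, 0, -1.5, -2, 0, 0, 0.011, 0.064, 0, -1.8, -3, 0, 0, 0.011, 0.064, 0, -2, -3, 0, 0, 0.011, 0.064, 0, -2, -3, 0, 0, 0.011, 0.064, 0, -2, -3, 0, 0, 0.012, 0.066, 0, -2, -3, 0, 0, 0.012, 0.066, 0, -2, -3, 0, 0, 0, 0, 0, -2, -3, 0, 0, 0, 0, 0, -2, -3, 0, 0, 0, 0, 0, -2, -3, 0, 0, 0, 0, 0, -1.5, -2.8, 0, 0, 0, 0, 0, -1, -2, 0, 0, 0, 0, 0, 0, 0, 0, 0, 0, 0, 0, 0, 0, 0, 0, 0, 0, 0, 0, 0, 0, 0])

```text
time: 7.0
position: [0.3503, -0.2998, 0.2598]
tool_rot: [0.996, -0.087, 0.0, -0.0]
ft_force: [-0.5, 0.0, -2.3]
grip_width: 0.0477
grip_force: 40.0
```

Run:
```python
from h import *
import pickle
c=cam('wrist','w4');pickle.dump(c,open('w4.pkl','wb'));o=robot.get_obs()
print(o['position'],o['q'],o['ft_force'],o['grip_width']);go([.476,-.287,.26],down(-9.94))
for p in([.476,-.287,.128],[.476,-.287,.056]): q=c['R']@p+c['t'];print(q[:2]/q[2]*c['fx']+[c['cx'],c['cy']],q)
```

```text
[ 0.35044495 -0.29934698  0.2597779 ] [-9.50466272e-01  2.66226320e-01  1.79192506e+00  5.35808660e-04
  1.08368687e+00  7.92862982e-01] [ 0.12153123  1.08148157 -3.39850024] 0.04792807356759922
rot [-0.0005  0.0002 -0.0007] 0.05 shift cm [12.556  1.235  0.022]
[278.01274273  50.39555564] [-0.03471557 -0.12416488  0.2618309 ]
[286.63630601  62.01212154] [-0.03471545 -0.14457568  0.33087725]
```

View pics/w4.png

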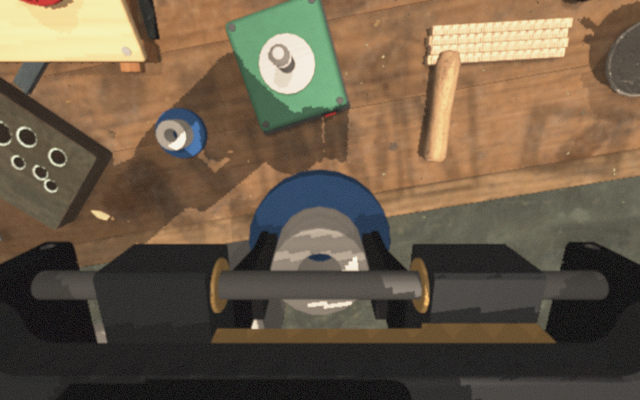

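The wrist view shows the held wheel at (320,240), the spindle head at (277,49) and the flange at about (287,63), within about 1 px of my prediction. The small blue roll is at (182,133) and is out of the way.

Run:
```python
from h import *
import pickle
from scipy.optimize import least_squares
c=pickle.load(open('w4.pkl','rb'));P=cloud(c);hsv=cv2.cvtColor(c['image'],cv2.COLOR_RGB2HSV);H,S,V=[hsv[...,i].astype(int) for i in range(3)]
vv,uu=np.mgrid[:400,:640]
def ray(u,v,z):
    d=c['R'].T@np.array([(u-c['cx'])/c['fx'],(v-c['cy'])/c['fy'],1]);o=-c['R'].T@c['t'];return o+d*(z-o[2])/d[2]
near=np.hypot(uu-285,vv-60)<45
f=near&(S<60)&(V>120); print('flange px',f.sum())
cnt=max(cv2.findContours(f.astype(np.uint8),0,1)[0],key=cv2.contourArea)[:,0]
W=np.array([ray(u,v,.056) for u,v in cnt])
def circ(W,r=None):
    g=least_squares(lambda p:np.hypot(W[:,0]-p[0],W[:,1]-p[1])-(p[2] if r is None else r),[*W[:,:2].mean(0),r or .03],loss='soft_l1',f_scale=.0005).x;return g.round(4)
print('flange circle',circ(W),circ(W,.03))
q=P[near&(P[...,2]>.045)&(P[...,2]<.06)];print('flange z',np.median(P[f&(abs(P[...,2]-.056)<.008)][:,2]))
for lo,hi in((.121,.14),(.112,.14)):
    q=P[near&(P[...,2]>lo)&(P[...,2]<hi)];print('head',len(q),q.mean(0).round(4),((q.min(0)+q.max(0))/2).round(4),np.ptp(q,axis=0).round(4))
# held wheel disc rim
b=(H>100)&(H<125)&(S>110)&(V>40)&(vv>165)&(vv<245)&(abs(uu-320)<80)
o=robot.get_obs();q=P[b];z=np.median(q[:,2]);print('disc top z rel tcp',z-o['position'][2])
cn=max(cv2.findContours(b.astype(np.uint8),0,1)[0],key=cv2.contourArea)[:,0];cn=cn[cn[:,1]<215]
zz=o['position'][2]-.012
W=np.array([ray(u,v,zz) for u,v in cn]);h=W[:,:2]@np.array([np.cos(np.radians(-9.94)),np.sin(np.radians(-9.94))])
g=circ(W);g2=circ(W,.042);a=np.radians(-9.94)
for G in(g,g2):
    d=G[:2]-o['position'][:2];print('disc',G,'rel tcp tool-x',d@[np.cos(a),np.sin(a)],'y',d@[-np.sin(a),np.cos(a)])
cs=pickle.load(open('c0.pkl','rb'))
for n,(u0,v0) in dict(top=(376,252),side=(291,248)).items():
    c=cs[n];hs=cv2.cvtColor(c['image'],cv2.COLOR_RGB2HSV)
    f=(np.hypot(uu-u0,vv-v0)<16)&(hs[...,1]<60)&(hs[...,2]>110)
    ct=max(cv2.findContours(f.astype(np.uint8),0,1)[0],key=cv2.contourArea)[:,0];W=np.array([ray(u,v,.056) for u,v in ct]);print(n,f.sum(),circ(W),circ(W,.03))
```

```text
flange px 2777
flange circle [ 0.4741 -0.2864  0.0303] [ 0.4741 -0.2864  0.03  ]
flange z 0.05631312406921665
head 329 [ 0.4733 -0.2869  0.1258] [ 0.4738 -0.2867  0.1256] [0.017  0.0167 0.0091]
head 358 [ 0.4731 -0.2871  0.1254] [ 0.4738 -0.2868  0.1236] [0.017  0.0171 0.0131]
disc top z rel tcp -0.013065089288519321
disc [ 0.3791 -0.3052  0.0176] rel tcp tool-x 0.0292352435926071 y -0.0008188130664361537
disc [ 0.3495 -0.3     0.042 ] rel tcp tool-x -0.0008180398236893525 y -0.0008063270838207083
top 355 [ 0.4751 -0.2851  0.0294] [ 0.4752 -0.2852  0.03  ]
side 233 [ 0.4755 -0.287   0.0296] [ 0.4755 -0.2868  0.03  ]
```

Call:
send_rows(increments=[0, 0, 0, 1.5, 0.15, 0, 0, 0, 0, 0, 2.5, 0.3, 0, 0, 0, 0, 0, 2.5, 0.3, 0, 0, 0, 0, 0, 2.5, 0.3, 0, 0, 0, 0, 0, 2, 0.2, -1, 0, 0, 0, 0, 1.45, 0.1, -2, 0, 0, 0, 0, 0, 0, -2, 0, 0, 0, 0, 0, 0, -2, 0, 0, 0, 0, 0, 0, -1.7, 0, 0, 0, 0, 0, 0, 0, 0, 0, 0, 0, 0, 0, 0, 0, 0, 0, 0, 0, 0, 0, 0])

```text
time: 8.05
position: [0.4757, -0.2865, 0.1738]
tool_rot: [0.996, -0.086, 0.001, 0.001]
ft_force: [-0.3, -0.9, -2.6]
grip_width: 0.0474
grip_force: 40.0
```

Run:
```python
from h import *
go([.475,-.286,.085],down(-9.94));o=robot.get_obs();print(o['position'],o['ft_force'],o['moment'],o['q'])
```

```text
rot [ 0.0013  0.0015 -0.0013] 0.14 shift cm [-0.072  0.052 -8.878]
[ 0.47572381 -0.28651522  0.1737805 ] [-0.25220903 -0.89012626 -2.58379288] [ 0.03281096  0.04444382 -0.00523917] [-7.43367635e-01  5.08390971e-01  1.66725554e+00  1.03889210e-04
  9.63989157e-01  9.99533394e-01]
```

Call:
send_rows(increments=[0.001, 0.001, -0.001, -0.05, 0.05, -0.5, 0, 0, 0, 0, 0, 0, -0.5, 0, 0, 0, 0, 0, 0, -0.5, 0, 0, 0, 0, 0, 0, -0.5, 0, 0, 0, 0, 0, 0, -0.5, 0, 0, 0, 0, 0, 0, -0.5, 0, 0, 0, 0, 0, 0, 0, 0, 0, 0, 0, 0, 0, 0, 0])

```text
time: 8.72
position: [0.4741, -0.2861, 0.1424]
tool_rot: [0.996, -0.087, -0.001, -0.001]
ft_force: [-0.8, -0.4, -2.6]
grip_width: 0.0476
grip_force: 40.0
```

Call:
send_rows(increments=[0, 0, 0, 0.04, 0, -0.6, 0, 0, 0, 0, 0, 0, -0.6, 0, 0, 0, 0, 0, 0, -0.6, 0, 0, 0, 0, 0, 0, -0.6, 0, 0, 0, 0, 0, 0, -0.6, 0, 0, 0, 0, 0, 0, -0.6, 0, 0, 0, 0, 0, 0, -0.6, 0, 0, 0, 0, 0, 0, -0.6, 0, 0, 0, 0, 0, 0, -0.4, 0, 0, 0, 0, 0, 0, 0, 0, 0, 0, 0, 0, 0, 0, 0])

```text
time: 9.63
position: [0.4746, -0.2861, 0.0906]
tool_rot: [0.996, -0.087, -0.001, -0.001]
ft_force: [-0.0, -0.5, -2.4]
grip_width: 0.0477
grip_force: 40.0
```

Call:
send_rows(increments=[0, 0, 0, 0, 0, -0.15, 0, 0, 0, 0, 0, 0, -0.15, 0, 0, 0, 0, 0, 0, -0.15, 0, 0, 0, 0, 0, 0, -0.15, 0, 0, 0, 0, 0, 0, 0, 0])

```text
time: 10.05
position: [0.4748, -0.2864, 0.0854]
tool_rot: [0.996, -0.087, -0.0, -0.0]
ft_force: [-0.3, 0.1, 0.4]
grip_width: 0.0477
grip_force: 40.0
```

Call:
send_rows(increments=[0, 0, 0, 0, 0, -0.03, 0, 0, 0, 0, 0, 0, 0, 1, 0, 0, 0, 0, 0, 0, 1, 0, 0, 0, 0, 0, 0, 1, 0, 0, 0, 0, 0, 0, 1, 0, 0, 0, 0, 0, 0, 1, 0, 0, 0, 0, 0, 0.5, 1, 0, 0, 0, 0, 0, 1, 1, 0, 0, 0, 0, 0, 1.5, 1, 0, 0, 0, 0, 0, 2, 1, 0, 0, 0, 0, 0, 2, 1, 0, 0, 0, 0, 0, 2, 1, 0, 0, 0, 0, 0, 2, 1, 0, 0, 0, 0, 0, 2, 1, 0, 0, 0, 0, 0, 2, 1])

```text
time: 11.3
position: [0.4747, -0.2861, 0.2366]
tool_rot: [0.996, -0.087, -0.0, -0.0]
ft_force: [0.2, -1.1, 0.2]
grip_width: 0.0866
grip_force: 0.0
```

Run:
```python
from h import *
o=robot.get_obs();print(o['position'],o['grip_width'])
vv,uu=np.mgrid[:400,:640]
for n in('top','side'):
    c=cam(n,n+'1');P=cloud(c);hsv=cv2.cvtColor(c['image'],cv2.COLOR_RGB2HSV)
    near=(np.hypot(P[...,0]-.475,P[...,1]+.286)<.045)
    b=near&(hsv[...,0]>100)&(hsv[...,0]<125)&(hsv[...,1]>110)&(P[...,2]<.1);print(n,'disc',b.sum(),np.median(P[b],0) if b.any() else 0)
    t=near&(hsv[...,1]<70)&(P[...,2]>.09)&(P[...,2]<.113);print('hubtop',t.sum(),np.percentile(P[t][:,2],[10,50,90]) if t.any() else 0)
ex,ey,n=rack();L=np.array([.604,.158,.1037])
go(L+.11*n,tool(ex,-n)); go(L-.011*n,tool(ex,-n))
```

```text
[ 0.47465237 -0.2861349   0.23663464] 0.08658302564193308
top disc 94 [ 0.44385216 -0.2798992   0.07224978]
hubtop 0 0
side disc 367 [ 0.47047548 -0.31352493  0.07032331]
hubtop 224 [0.09341009 0.10389981 0.10654948]
rot [-0.0854 -0.5098  0.0019] 29.62 shift cm [ 7.323 45.532 -3.996]
rot [-0.0854 -0.5098  0.0019] 29.62 shift cm [ 13.282  44.488 -14.475]
```

Call:
send_rows(increments=[0, 0, 0, 0.3, 1.5, 1, 0.5, 0, 0, 0, 0.5, 3, 1, 0.5, -0.01, -0.064, 0, 0.5, 3.5, 0, 0.5, -0.01, -0.064, 0, 0.5, 3.5, 0, 0.5, -0.01, -0.064, 0, 0.5, 3.5, 0, 0.5, -0.01, -0.064, 0, 0.5, 3.5, 0, 0.5, -0.011, -0.064, 0, 0.5, 3.5, 0, 0.5, -0.011, -0.064, 0, 0.5, 3.5, 0, 0.5, -0.011, -0.063, 0, 0.5, 3.5, 0, 0.5, -0.011, -0.063, 0, 0.5, 3.5, 0, 0.5, 0, 0, 0, 0.5, 3.5, 0, 0.5, 0, 0, 0, 0.5, 3.5, 0, 0.5, 0, 0, 0, 0.5, 3, -2, 0.5, 0, 0, 0, 1, 2, -2, 0.5, 0, 0, 0, 0.5, 1, -2, 0.5, 0, 0, 0, 0, 0, 0, 0.5, 0, 0, 0, 0, 0, 0, 0.5, 0, 0, 0, 0, 0, 0, 0.5])

```text
time: 12.9
position: [0.5517, 0.1669, 0.1946]
tool_rot: [0.963, -0.084, 0.254, 0.019]
ft_force: [-0.2, -0.8, 0.3]
grip_width: 0.0436
grip_force: 0.0
```

Run:
```python
from h import *
import pickle
c=cam('wrist','w5');pickle.dump(c,open('w5.pkl','wb'));P=cloud(c);ex,ey,n=rack();B=np.stack([ex,ey,n],1)
o=robot.get_obs();print(o['position'],o['q'],o['grip_width'])
L0=np.array([.604,.158,.1037]);Q=(P-L0)@B;h=Q[...,2]+.028
s=(h>.034)&(h<.053)&(abs(Q[...,0])<.02)&(abs(Q[...,1])<.016)&(c['range_z']>0)
q=Q[s];a=np.percentile(q,2,0);b=np.percentile(q,98,0);print('lug',s.sum(),a.round(4),b.round(4),cv2.minAreaRect((q[:,:2]*1000).astype(np.float32)),'h',np.median(h[s]))
print('pt',(L0+B@[*((a+b)/2)[:2],0]).round(4))
go(L0+.11*n,tool(ex,-n)); go(L0-.011*n,tool(ex,-n))
cv2.imwrite('pics/w5c.png',cv2.resize(c['image'][100:340,150:470,::-1],(640,480)))
```

```text
[0.55213748 0.16658057 0.1952569 ] [ 0.18748048  0.41851843  1.93662322 -0.52997256  0.3407172   2.39485832] 0.043722110436149736
lug 530 [-0.0126 -0.0057  0.0085] [0.0119 0.0075 0.0175] ((-0.6732015609741211, 0.9644904136657715), (25.551721572875977, 13.419941902160645), 0.029373152181506157) h 0.04386156359526691
pt [0.6039 0.1589 0.1035]
rot [-0.0074 -0.0065 -0.0006] 0.57 shift cm [-0.231  0.091  0.371]
rot [-0.0074 -0.0065 -0.0006] 0.57 shift cm [  5.728  -0.953 -10.108]
```

View pics/w5c.png

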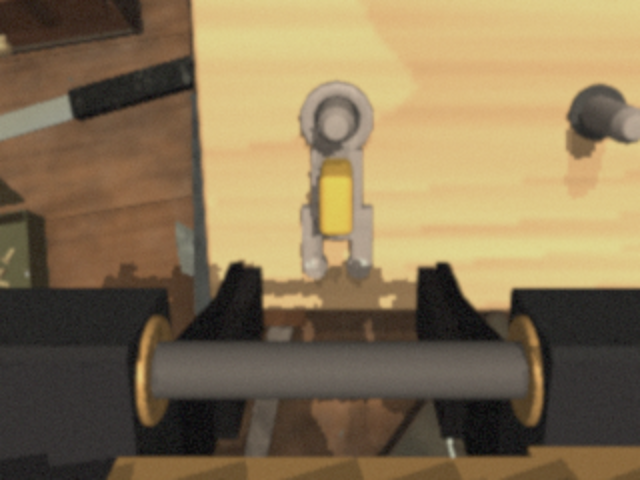

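The crop shows the clip lug at (336,200) and the eye on its peg at (335,118), with the fork pointing down-slope, aligned with the rack. Joint 6 would run near its limit going down here, so I give the tool a half turn first.

Call:
send_rows(increments=[-0.0595, 0.0104, 0.1046, -0.23, 0.16, 0.37, 0.5, -0.0595, 0.0104, 0.1046, 0, 0, 0, 0.5, -0.0595, 0.0104, 0.1046, 0, 0, 0, 0.5, -0.0595, 0.0104, 0.1046, 0, 0, 0, 0.5, -0.0595, 0.0104, 0.1046, 0, 0, 0, 0.5, -0.0595, 0.0104, 0.1046, 0, 0, 0, 0.5, -0.0595, 0.0104, 0.1046, 0, 0, 0, 0.5, -0.0595, 0.0104, 0.1046, 0, 0, 0, 0.5, -0.0595, 0.0104, 0.1046, 0, 0, 0, 0.5, -0.0595, 0.0104, 0.1046, 0, 0, 0, 0.5, -0.0595, 0.0104, 0.1046, 0, 0, 0, 0.5, -0.0595, 0.0104, 0.1046, 0, 0, 0, 0.5, -0.0595, 0.0104, 0.1046, 0, 0, 0, 0.5, -0.0595, 0.0104, 0.1046, 0, 0, 0, 0.5, -0.0595, 0.0104, 0.1046, 0, 0, 0, 0.5, -0.0595, 0.0104, 0.1046, 0, 0, 0, 0.5, -0.0595, 0.0104, 0.1046, 0, 0, 0, 0.5, -0.0595, 0.0104, 0.1046, 0, 0, 0, 0.5, -0.0595, 0.0104, 0.1046, 0, 0, 0, 0.5, -0.0595, 0.0104, 0.1046, 0, 0, 0, 0.5])

```text
time: 14.62
position: [0.5505, 0.1675, 0.2]
tool_rot: [0.42, 0.869, 0.066, 0.252]
ft_force: [-0.4, 1.1, 0.5]
grip_width: 0.0437
grip_force: 0.0
```

Call:
send_rows(increments=[-0.0595, 0.0104, 0.1046, 0, 0, 0, 0.5, -0.0595, 0.0104, 0.1046, 0, 0, 0, 0.5, -0.0595, 0.0104, 0.1046, 0, 0, 0, 0.5, -0.0595, 0.0104, 0.1046, 0, 0, 0, 0.5, -0.0595, 0.0104, 0.1046, 0, 0, 0, 0.5, -0.0595, 0.0104, 0.1046, 0, 0, 0, 0.5, 0, 0, 0, 0, 0, 0, 0.5, 0, 0, 0, 0, 0, 0, 0.5, 0, 0, 0, 0, 0, 0, 0.5])

```text
time: 15.37
position: [0.5504, 0.1681, 0.1992]
tool_rot: [0.088, 0.961, -0.025, 0.262]
ft_force: [-0.6, -0.1, 0.1]
grip_width: 0.0432
grip_force: 0.0
```

Run:
```python
from h import *
ex,ey,n=rack();L=np.array([.604,.1587,.1036]);o=robot.get_obs();print(o['q'],o['position'])
go(L+.11*n,tool(-ex,-n)); go(L-.010*n,tool(-ex,-n))
```

```text
[ 0.20252968  0.41321316  1.94132039 -0.60405805  0.34445553 -0.65990058] [0.55038798 0.16809176 0.1991747 ]
rot [0.0031 0.0089 0.0086] 0.73 shift cm [-0.056  0.01  -0.031]
rot [0.0031 0.0089 0.0086] 0.73 shift cm [  5.854  -1.025 -10.423]
```

Call:
send_rows(increments=[0.003, 0.009, 0.0085, 0.42, -0.07, -0.74, 0.5, 0, 0, 0, 0.42, -0.07, -0.74, 0.5, 0, 0, 0, 0.42, -0.07, -0.74, 0.5, 0, 0, 0, 0.42, -0.07, -0.74, 0.5, 0, 0, 0, 0.42, -0.07, -0.74, 0.5, 0, 0, 0, 0.42, -0.07, -0.74, 0.5, 0, 0, 0, 0.42, -0.07, -0.74, 0.5, 0, 0, 0, 0.42, -0.07, -0.74, 0.5, 0, 0, 0, 0.42, -0.07, -0.74, 0.5, 0, 0, 0, 0.42, -0.08, -0.74, 0.5, 0, 0, 0, 0.42, -0.08, -0.74, 0.5, 0, 0, 0, 0.42, -0.08, -0.74, 0.5, 0, 0, 0, 0.42, -0.08, -0.74, 0.5, 0, 0, 0, 0.4, -0.08, -0.8, 0.5, 0, 0, 0, 0, 0, 0, 0.5, 0, 0, 0, 0, 0, 0, 0.5, 0, 0, 0, 0, 0, 0, 0.5])

```text
time: 16.78
position: [0.6086, 0.1584, 0.0938]
tool_rot: [0.082, 0.963, -0.023, 0.257]
ft_force: [-0.5, 0.7, -0.8]
grip_width: 0.0436
grip_force: 0.0
```

Run:
```python
from h import *
ex,ey,n=rack();L=np.array([.604,.1587,.1036]);o=robot.get_obs();print(o['q'],o['position'],o['ft_force'])
B=np.stack([ex,ey,n],1);print(((o['position']-L)@B*1000).round(2));go(L-.010*n,tool(-ex,-n))
```

```text
[ 0.15375931  0.65727249  1.88678836 -1.02377683  0.18878568 -0.27230986] [0.60858203 0.15839787 0.09378863] [-0.52552721  0.67715191 -0.81731181]
[ -0.95   0.49 -10.78]
rot [ 0.0015 -0.0022 -0.003 ] 0.23 shift cm [ 0.034 -0.056  0.115]
```

Call:
send_rows(increments=[0.001, -0.002, -0.003, 0, -0.05, 0.1, 0.5, 0, 0, 0, 0, 0, 0, 0, 0, 0, 0, 0, 0, 0, 0, 0, 0, 0, 0, 0, 0, 0, 0, 0, 0, 0, 0, 0, 0, 0, 0, 0, 0, 0, 0, 0, 0, 0, 0, 0, 0, 0, 0, 0, 0, 0, 0, 0, 0, 0], newtons=60)

```text
time: 17.45
position: [0.6088, 0.158, 0.0952]
tool_rot: [0.083, 0.962, -0.023, 0.258]
ft_force: [-0.4, 0.6, 0.7]
grip_width: 0.0139
grip_force: 60.0
```

Gripped at 13.9 mm with 60 N. Lifting 7 cm along the peg.

Call:
send_rows(increments=[0, 0, 0, -0.2, 0.04, 0.35, 0, 0, 0, 0, -0.3, 0.05, 0.52, 0, 0, 0, 0, -0.3, 0.05, 0.52, 0, 0, 0, 0, -0.3, 0.05, 0.52, 0, 0, 0, 0, -0.3, 0.05, 0.52, 0, 0, 0, 0, -0.3, 0.05, 0.52, 0, 0, 0, 0, -0.3, 0.05, 0.52, 0, 0, 0, 0, -0.3, 0.05, 0.52, 0, 0, 0, 0, -0.3, 0.05, 0.52, 0, 0, 0, 0, -0.3, 0.05, 0.52, 0, 0, 0, 0, -0.3, 0.05, 0.52, 0, 0, 0, 0, -0.3, 0.05, 0.52, 0, 0, 0, 0, -0.3, 0.05, 0.52, 0, 0, 0, 0, -0.3, 0.05, 0.52, 0, 0, 0, 0, -0.3, 0.05, 0.52, 0, 0, 0, 0, 0, 0, 0, 0, 0, 0, 0, 0, 0, 0, 0])

```text
time: 18.87
position: [0.5648, 0.1654, 0.1719]
tool_rot: [0.083, 0.962, -0.023, 0.258]
ft_force: [-0.3, 0.2, -1.3]
grip_width: 0.0137
grip_force: 60.0
```

Run:
```python
from h import *
o=robot.get_obs();print(o['q'],o['position'],o['ft_force'],o['grip_width'])
import pickle
c=cam('side','side2');pickle.dump(c,open('s2.pkl','wb'));c=cam('wrist','w6');pickle.dump(c,open('w6.pkl','wb'))
for yaw in(170.06,150,120):
    print(yaw);go([.56,-.30,.22],down(yaw),o)
```

```text
[ 0.18496958  0.47552699  1.93429124 -0.65466631  0.29301161 -0.62408244] [0.56483254 0.16538833 0.17188449] [-0.28728132  0.23024152 -1.27422652] 0.013701329982895185
170.06
rot [ 9.08e-02  5.17e-01 -5.00e-04] 30.07 shift cm [ -0.483 -46.539   4.812]
150
rot [ 0.1804  0.4958 -0.3425] 36.04 shift cm [ -0.483 -46.539   4.812]
120
rot [ 0.3106  0.4437 -0.8536] 57.92 shift cm [ -0.483 -46.539   4.812]
```

View pics/w6.png

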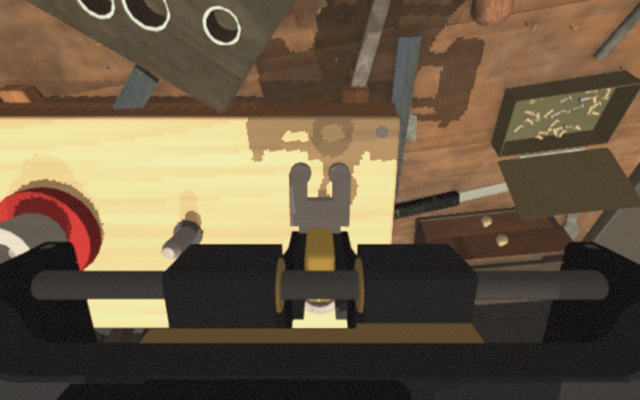

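The clip is held, and the fork shows centred with tips at (300,170) and (340,170). I will bring it in from the clear -y side, yaw 120.

Call:
send_rows(increments=[0, 0, 0, 0, 0, 2, 0, 0, 0, 0, 0, 0, 2, 0, 0, 0, 0, 0, -1, 2, 0, 0.0222, 0.0317, -0.061, 0, -2.5, 1.8, 0, 0.0222, 0.0317, -0.061, -0.3, -3.2, 0, 0, 0.0222, 0.0317, -0.061, -0.3, -3.2, 0, 0, 0.0222, 0.0317, -0.061, -0.3, -3.2, 0, 0, 0.0222, 0.0317, -0.061, -0.3, -3.2, 0, 0, 0.0222, 0.0317, -0.061, -0.3, -3.2, 0, 0, 0.0222, 0.0317, -0.061, -0.3, -3.2, 0, 0, 0.0222, 0.0317, -0.061, -0.3, -3.2, 0, 0, 0.0222, 0.0317, -0.061, -0.3, -3.2, 0, 0, 0.0222, 0.0317, -0.061, -0.3, -3.2, 0, 0, 0.0222, 0.0317, -0.061, -0.3, -3.2, 0, 0, 0.0222, 0.0317, -0.061, -0.3, -3.2, 0, 0, 0.0222, 0.0317, -0.061, -0.3, -3.2, 0, 0, 0.0222, 0.0317, -0.061, -0.3, -3.2, 0, 0, 0, 0, 0, -0.1, -3.2, 0, 0, 0, 0, 0, 0, -3.2, 0, 0, 0, 0, 0, 0, -2.3, 0, 0])

```text
time: 20.63
position: [0.5244, -0.3762, 0.2484]
tool_rot: [0.501, 0.865, -0.0, -0.0]
ft_force: [-0.1, 0.9, -2.2]
grip_width: 0.0134
grip_force: 60.0
```

Call:
send_rows(increments=[0, 0, 0, 0, 0, 0, 0, 0, 0, 0, 0, 0, 0, 0, 0, 0, 0, 0, 0, 0, 0])

```text
time: 20.88
position: [0.5243, -0.3721, 0.2485]
tool_rot: [0.5, 0.866, 0.001, -0.001]
ft_force: [-0.5, 0.6, -2.2]
grip_width: 0.0132
grip_force: 60.0
```

Run:
```python
from h import *
o=robot.get_obs();print(o['q'],o['position'],o['ft_force'],o['grip_width'])
go([.525,-.3726,.135],down(120),o)
```

```text
[-7.90771918e-01  5.35411428e-01  1.36272915e+00  3.10413065e-04
  1.24661553e+00 -1.31364442e+00] [ 0.52434684 -0.3720602   0.24846975] [-0.51098209  0.64609641 -2.20119613] 0.013159845052136214
rot [-0.0025 -0.002   0.0008] 0.19 shift cm [  0.065  -0.054 -11.347]
```

Call:
send_rows(increments=[-0.0025, -0.002, 0.001, 0.06, -0.05, -1.5, 0, 0, 0, 0, 0, 0, -2, 0, 0, 0, 0, 0, 0, -2, 0, 0, 0, 0, 0, 0, -2, 0, 0, 0, 0, 0, 0, -1.5, 0, 0, 0, 0, 0, 0, -0.9, 0, 0, 0, 0, 0, 0, 0, 0, 0, 0, 0, 0, 0, 0, 0, 0, 0, 0, 0, 0, 0, 0])

```text
time: 21.63
position: [0.5262, -0.3733, 0.1515]
tool_rot: [0.499, 0.866, -0.001, 0.002]
ft_force: [-0.8, -0.6, -1.1]
grip_width: 0.0138
grip_force: 60.0
```

```bash
cat > m.py <<'E'
from h import *
o=robot.get_obs();print(o['position'],o['ft_force'],o['grip_width'],o['time'])
import sys;c=cam('wrist',sys.argv[1]);P=cloud(c)
a=np.radians(120);u=np.array([np.cos(a),np.sin(a),0]);w=np.array([-np.sin(a),np.cos(a),0])
D=P-o['position'];X=D@u;Y=D@w;Z=D[...,2]
f=(c['range_z']>0)&(X>.018)&(X<.055)&(abs(Y)<.022)&(Z>-.016)&(Z<-.002)
q=np.stack([X,Y,Z],-1)[f]
for k in range(3):
    A=np.c_[q[:,:2],np.ones(len(q))];co=np.linalg.lstsq(A,q[:,2],rcond=None)[0];q=q[abs(q[:,2]-A@co)<.0015]
print('flat',len(q),'zmed rel',np.median(q[:,2]).round(4),'abs',(np.median(q[:,2])+o['position'][2]).round(4),'slopes deg',np.degrees(co[:2]).round(2),'X ext',q[:,0].min().round(4),q[:,0].max().round(4),'Y',np.percentile(q[:,1],[1,99]).round(4))
r=np.hypot(P[...,0]-.475,P[...,1]+.286)
h=(r<.026)&(P[...,2]>.100)&(P[...,2]<.112)&(X>.057);print('hubtop',h.sum(),np.median(P[h][:,2]).round(4),((P[h].min(0)+P[h].max(0))/2).round(4))
h=(r<.02)&(P[...,2]>.118)&(P[...,2]<.135);t=P[h];print('head',h.sum(),((t.min(0)+t.max(0))/2).round(4),np.ptp(t,axis=0).round(4),'top',np.percentile(t[:,2],90).round(4))
m=(t.min(0)+t.max(0))/2-o['position'];print('axis rel tcp: along',(m@u).round(4),'across',(m@w).round(4))
E
python3 m.py w7
```

```text
[ 0.52617665 -0.37331339  0.15153673] [-0.81763013 -0.57522186 -1.13548572] 0.013822531401570524 21.6333
flat 2352 zmed rel -0.0107 abs 0.1409 slopes deg [-0.42  0.13] X ext 0.018 0.0485 Y [-0.0156  0.0176]
hubtop 4340 0.1062 [ 0.4741 -0.2866  0.1047]
head 872 [ 0.4746 -0.2866  0.1245] [0.0174 0.0173 0.0118] top 0.1287
axis rel tcp: along 0.1009 across 0.0013
```

View pics/w7.png

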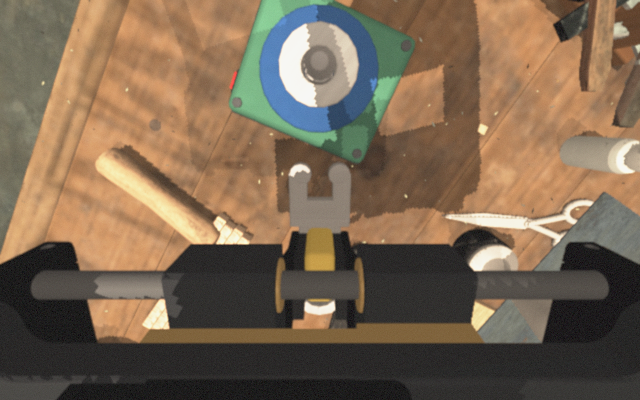

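The picture shows the seated blue wheel with the spindle head at (318,65), and the fork tips at (300,172) and (340,172) pointing at it. The clip's flat is level and the hub top is at z 0.106. I lower to groove height.

Call:
send_rows(increments=[0, 0, 0, -0.05, -0.03, -0.6, 0, 0, 0, 0, 0, 0, -0.6, 0, 0, 0, 0, 0, 0, -0.6, 0, 0, 0, 0, 0, 0, -0.6, 0, 0, 0, 0, 0, 0, -0.18, 0, 0, 0, 0, 0, 0, 0, 0, 0, 0, 0, 0, 0, 0, 0, 0, 0, 0, 0, 0, 0, 0])

```text
time: 22.35
position: [0.5251, -0.3737, 0.1247]
tool_rot: [0.5, 0.866, -0.001, 0.001]
ft_force: [-0.0, -0.2, -1.3]
grip_width: 0.0137
grip_force: 60.0
```

```bash
python3 m.py w8; python3 -c "
from h import *
go([.525,-.373,.1258],down(120))"
```

```text
[ 0.52505612 -0.37371194  0.12467046] [-0.03607859 -0.22722474 -1.34926355] 0.013716790771769799 22.35
flat 2335 zmed rel -0.0106 abs 0.114 slopes deg [-0.24  0.01] X ext 0.018 0.0486 Y [-0.0155  0.0176]
hubtop 5817 0.1062 [ 0.4741 -0.2867  0.1044]
head 1216 [ 0.4746 -0.2865  0.1243] [0.0176 0.0177 0.0127] top 0.1287
axis rel tcp: along 0.1007 across 0.0001
rot [ 0.0024  0.0017 -0.0006] 0.17 shift cm [-0.011  0.075  0.097]
```

```bash
for i in 1 2 3; do python3 m.py w9$i | grep -v head; done
```

```text
[ 0.52511434 -0.3737492   0.12482844] [-0.55148686  0.62820153 -1.94024517] 0.01366919242308429 22.4
flat 2341 zmed rel -0.0106 abs 0.1142 slopes deg [-0.18  0.24] X ext 0.018 0.0486 Y [-0.0156  0.0175]
hubtop 5813 0.1063 [ 0.4741 -0.2867  0.1043]
axis rel tcp: along 0.1008 across 0.0001
[ 0.52509591 -0.37373904  0.12485811] [ 0.63179194  0.02418801 -1.06699261] 0.01348757343160035 22.45
flat 2352 zmed rel -0.0106 abs 0.1143 slopes deg [-0.17  0.08] X ext 0.018 0.0484 Y [-0.0156  0.0176]
hubtop 5815 0.1062 [ 0.4741 -0.2866  0.1045]
axis rel tcp: along 0.1008 across 0.0
[ 0.52508917 -0.37368681  0.12491474] [ 0.40532415 -0.02518798 -1.38291039] 0.01376564668673834 22.5
flat 2338 zmed rel -0.0107 abs 0.1142 slopes deg [-0.28 -0.01] X ext 0.018 0.0486 Y [-0.0155  0.0176]
hubtop 5821 0.1063 [ 0.4741 -0.2866  0.1044]
axis rel tcp: along 0.1008 across 0.0001
```

Call:
send_rows(increments=[0, 0, 0, 0.05, 0.03, 0.1, 0, 0, 0, 0, -0.2, 0.346, 0, 0, 0, 0, 0, -0.2, 0.346, 0, 0, 0, 0, 0, -0.2, 0.346, 0, 0, 0, 0, 0, -0.2, 0.346, 0, 0, 0, 0, 0, -0.2, 0.346, 0, 0, 0, 0, 0, -0.2, 0.346, 0, 0, 0, 0, 0, -0.2, 0.346, 0, 0, 0, 0, 0, -0.2, 0.346, 0, 0, 0, 0, 0, -0.2, 0.346, 0, 0, 0, 0, 0, 0, 0, 0, 0, 0, 0, 0, 0, 0, 0, 0, 0, 0, 0, 0, 0, 0, 0])

```text
time: 23.63
position: [0.5076, -0.3423, 0.1257]
tool_rot: [0.5, 0.866, -0.001, 0.001]
ft_force: [0.3, 0.0, -1.3]
grip_width: 0.0136
grip_force: 60.0
```

```bash
for i in 1 2; do python3 m.py wa$i ; done
```

```text
[ 0.50759734 -0.34232388  0.12567266] [ 0.33544192  0.01898599 -1.33599336] 0.013635885161479106 23.6333
flat 2359 zmed rel -0.0106 abs 0.115 slopes deg [-0.32 -0.01] X ext 0.018 0.0485 Y [-0.0156  0.0176]
hubtop 3322 0.1062 [ 0.474  -0.2835  0.1045]
head 970 [ 0.4746 -0.2863  0.1242] [0.0176 0.0174 0.0119] top 0.1288
axis rel tcp: along 0.065 across 0.0006
[ 0.50761584 -0.34235953  0.12564727] [-0.84475609  0.18706246 -1.51069135] 0.013361117671724022 23.6833
flat 2337 zmed rel -0.0107 abs 0.115 slopes deg [-0.41  0.11] X ext 0.018 0.0485 Y [-0.0155  0.0176]
hubtop 3311 0.1062 [ 0.4741 -0.2835  0.1044]
head 966 [ 0.4745 -0.2862  0.1242] [0.0176 0.0173 0.0123] top 0.1287
axis rel tcp: along 0.0652 across 0.0006
```

Call:
send_rows(increments=[0, 0, 0, -0.1, 0.173, 0.02, 0, 0, 0, 0, -0.1, 0.173, 0, 0, 0, 0, 0, -0.1, 0.173, 0, 0, 0, 0, 0, -0.1, 0.173, 0, 0, 0, 0, 0, -0.1, 0.173, 0, 0, 0, 0, 0, -0.1, 0.173, 0, 0, 0, 0, 0, 0, 0, 0, 0])

```text
time: 24.32
position: [0.5011, -0.3311, 0.1257]
tool_rot: [0.5, 0.866, -0.0, 0.001]
ft_force: [0.1, -0.3, -0.7]
grip_width: 0.0133
grip_force: 60.0
```

Call:
send_rows(increments=[0, 0, 0, -0.1, 0.173, 0, 0, 0, 0, 0, -0.1, 0.173, 0, 0, 0, 0, 0, -0.1, 0.173, 0, 0, 0, 0, 0, -0.1, 0.173, 0, 0])

```text
time: 24.65
position: [0.4992, -0.3271, 0.1265]
tool_rot: [0.5, 0.866, -0.002, 0.004]
ft_force: [2.9, -5.5, -2.9]
grip_width: 0.0138
grip_force: 60.0
```

Call:
send_rows(increments=[0, 0, 0, -0.1, 0.173, 0, 0, 0, 0, 0, -0.1, 0.173, 0, 0, 0, 0, 0, -0.1, 0.173, 0, 0])

```text
time: 24.9
position: [0.499, -0.3263, 0.1276]
tool_rot: [0.499, 0.866, -0.004, 0.01]
ft_force: [5.8, -12.6, -4.7]
grip_width: 0.0138
grip_force: 60.0
```

```bash
python3 m.py wb
```

```text
[ 0.49898438 -0.32633174  0.12758982] [  5.76694241 -12.62389822  -4.72359875] 0.01376055161785602 24.9
flat 1438 zmed rel -0.0113 abs 0.1163 slopes deg [ 1.48 -0.14] X ext 0.018 0.053 Y [-0.0155  0.0177]
hubtop 1411 0.1062 [ 0.4687 -0.2753  0.1042]
head 882 [ 0.4745 -0.2861  0.1241] [0.0175 0.0174 0.0119] top 0.1286
axis rel tcp: along 0.0471 across 0.0011
```

Call:
send_rows(increments=[-0.017, -0.01, 0, 0, 0, -0.1, 0, 0, 0, 0, -0.1, 0.173, 0, 0, 0, 0, 0, -0.1, 0.173, 0, 0])

```text
time: 25.2
position: [0.4982, -0.3241, 0.1277]
tool_rot: [0.499, 0.866, -0.009, 0.02]
ft_force: [5.9, -10.3, -1.6]
grip_width: 0.0136
grip_force: 60.0
```

```bash
python3 m.py wc
```

```text
[ 0.49823475 -0.32408268  0.12766729] [  5.90480891 -10.26959961  -1.60143483] 0.013578305762488892 25.2
flat 1366 zmed rel -0.0118 abs 0.1159 slopes deg [ 0.93 -0.19] X ext 0.018 0.0523 Y [-0.0155  0.0183]
hubtop 1120 0.1062 [ 0.4678 -0.2741  0.1042]
head 883 [ 0.4744 -0.2863  0.124 ] [0.0173 0.0174 0.012 ] top 0.1287
axis rel tcp: along 0.0446 across 0.0018
```

Run:
```python
import cv2
a=cv2.imread('pics/wc.png')[100:300,220:420];cv2.imwrite('pics/wcc.png',cv2.resize(a,(600,600),interpolation=cv2.INTER_CUBIC))
from h import *
c=cam('side','side3');P=cloud(c);
q=c['R']@np.array([.475,-.286,.11])+c['t'];print(q[:2]/q[2]*c['fx']+[c['cx'],c['cy']])
c=cam('wrist');P=cloud(c);o=robot.get_obs();a=np.radians(120);u=np.array([np.cos(a),np.sin(a),0]);w=np.array([-np.sin(a),np.cos(a),0]);D=P-o['position'];X=D@u;Y=D@w;Z=D[...,2]
for lo,hi in((.018,.022),(.022,.026),(.026,.03),(.03,.036),(.036,.042),(.042,.05)):
    for s in(1,-1):
        f=(X>lo)&(X<hi)&(Y*s>.011)&(Y*s<.016)&(Z>-.018)&(Z<.0);print(lo,s,f.sum(),P[f][:,2].mean().round(4) if f.any() else '',end=' | ')
Rr=Ro.from_quat(o['tool_rot']).as_matrix();print('\ntool x',Rr[:,0].round(4),'z',Rr[:,2].round(4),o['ft_force'],o['moment'])
```

```text
[289.08730636 229.66024758]
0.018 1 62 0.1159 | 0.018 -1 60 0.1158 | 0.022 1 63 0.1158 | 0.022 -1 64 0.1158 | 0.026 1 62 0.1154 | 0.026 -1 62 0.1156 | 0.03 1 95 0.1154 | 0.03 -1 95 0.1153 | 0.036 1 95 0.1151 | 0.036 -1 98 0.1151 | 0.042 1 90 0.1143 | 0.042 -1 67 0.1145 | 
tool x [-0.5001  0.8653 -0.0338] z [ 0.0192 -0.0279 -0.9994] [ 2.87482711 -4.12225949 -0.43043549] [-0.69317463 -0.51212894 -0.01170435]
```

View pics/wcc.png

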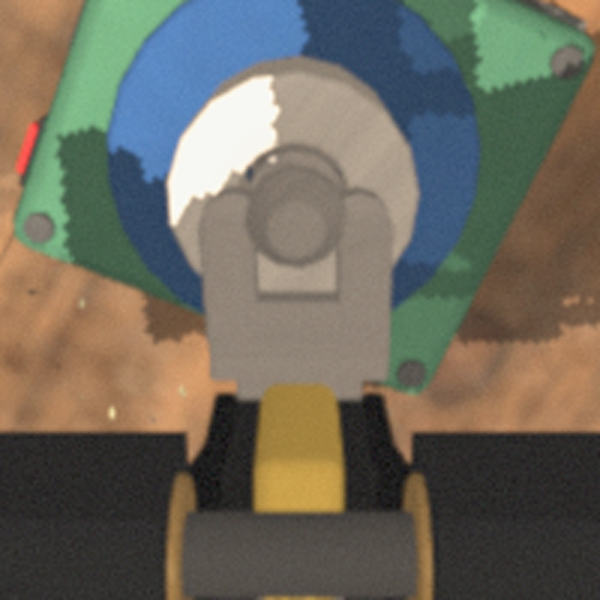

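The crop shows the fork tips about the spindle neck, at (225,200) and (375,200), just short of snapping in, and the clip slightly nose-down. I level it and keep pushing.

Call:
send_rows(increments=[0.015, 0.008, 0, 0, 0, -0.05, 0, 0.014, 0.008, 0, 0, 0, -0.06, 0, 0, 0, 0, -0.1, 0.173, 0, 0, 0, 0, 0, -0.1, 0.173, 0, 0])

```text
time: 25.68
position: [0.4923, -0.3155, 0.1248]
tool_rot: [0.5, 0.866, 0.002, -0.001]
ft_force: [2.3, -7.6, 0.5]
grip_width: 0.0136
grip_force: 60.0
```

```bash
cat > t.py <<'E'
from h import *
c=cam('wrist');P=cloud(c);o=robot.get_obs();a=np.radians(120);u=np.array([np.cos(a),np.sin(a),0]);w=np.array([-np.sin(a),np.cos(a),0]);D=P-o['position'];X=D@u;Y=D@w;Z=D[...,2]
for lo,hi in((.018,.022),(.026,.03),(.036,.042),(.042,.046)):
        f=(X>lo)&(X<hi)&(abs(Y)>.0115)&(abs(Y)<.016)&(Z>-.018)&(Z<.0);print(lo,f.sum(),P[f][:,2].mean().round(4) if f.any() else '',end=' | ')
Rr=Ro.from_quat(o['tool_rot']).as_matrix();d=np.array([.4745,-.2863,0])-o['position'];print('\npos',o['position'],'tool x',Rr[:,0].round(4),o['ft_force'].round(1),'along',(o['ft_force']@u).round(1),'remaining mm',((d@u-.0347)*1000).round(1),'across',(d@w*1000).round(1),o['grip_width'])
E
python3 t.py
```

```text
0.018 106 0.1143 | 0.026 108 0.1144 | 0.036 179 0.1144 | 0.042 116 0.1144 | 
pos [ 0.49227388 -0.31545409  0.12481076] tool x [-0.501   0.8654  0.0033] [ 2.6 -5.6  2. ] along -6.1 remaining mm -0.6 across 0.8 0.013680744479384386
```

Call:
send_rows(increments=[0, 0, 0, 0, 0, 0, 0, 0, 0, 0, 0, 0, 0, 0])

```text
time: 25.9
position: [0.4923, -0.3155, 0.1248]
tool_rot: [0.5, 0.866, 0.002, -0.001]
ft_force: [1.8, -6.6, 2.7]
grip_width: 0.0134
grip_force: 60.0
```

```bash
python3 t.py
```

```text
0.018 99 0.1144 | 0.026 107 0.1144 | 0.036 175 0.1144 | 0.042 116 0.1143 | 
pos [ 0.49229005 -0.31548221  0.12481276] tool x [-0.5008  0.8655  0.0038] [ 2.3 -5.9  2.1] along -6.3 remaining mm -0.5 across 0.8 0.01353020506477762
```

Fully home: steady end-stop force of 6 N, flat level and resting on the hub. Releasing and rising.

Call:
send_rows(increments=[0, 0, 0, 0.03, -0.05, 0, 0, 0, 0, 0, 0, 0, 0, 0.5, 0, 0, 0, 0, 0, 0, 0.5, 0, 0, 0, 0, 0, 0, 0.5, 0, 0, 0, 0, 0, 0, 0.5, 0, 0, 0, 0, 0, 0.5, 0.5, 0, 0, 0, 0, 0, 1, 0.5, 0, 0, 0, 0, 0, 1.5, 0.5, 0, 0, 0, 0, 0, 2, 0.5, 0, 0, 0, 0, 0, 2, 0.5, 0, 0, 0, 0, 0, 2, 0.5, 0, 0, 0, 0, 0, 2, 0.5, 0, 0, 0, 0, 0, 1, 0.5, 0, 0, 0, 0, 0, 0, 0.5, 0, 0, 0, 0, 0, 0, 0.5])

```text
time: 27.2
position: [0.4907, -0.3131, 0.2441]
tool_rot: [0.5, 0.866, 0.003, -0.004]
ft_force: [0.2, 0.4, -1.1]
grip_width: 0.0435
grip_force: 0.0
```

Run:
```python
from h import *
c=cam('wrist','wz');P=cloud(c);hsv=cv2.cvtColor(c['image'],cv2.COLOR_RGB2HSV)
a=np.radians(120);u=np.array([np.cos(a),np.sin(a),0]);w=np.array([-np.sin(a),np.cos(a),0]);D=P-[.4745,-.2863,0];X=D@u;Y=D@w
f=(X>-.02)&(X<.015)&(abs(Y)>.0115)&(abs(Y)<.018)&(P[...,2]>.11)&(P[...,2]<.119)
q=np.c_[X[f],Y[f],P[f][:,2]];print('clip flat',len(q),np.median(q[:,2]),'tip X',np.percentile(q[:,0],99),'slope',np.polyfit(q[:,0],q[:,2],1))
s=(hsv[...,0]>100)&(hsv[...,0]<125)&(hsv[...,1]>110)&(np.hypot(X,Y)<.05);print('disc z',np.percentile(P[s][:,2],[10,50,90]))
img=cv2.resize(c['image'][0:300,160:480,::-1],(480,450));s=cam('side')['image'][120:270,210:370,::-1];cv2.imwrite('pics/fin.png',np.hstack([img[:300],cv2.resize(s,(320,300))]))
o=robot.get_obs();print(o['position'],o['ft_force'],o['time'])
```

```text
clip flat 397 0.11446594569965372 tip X 0.01326360420135591 slope [0.00120623 0.11446033]
disc z [0.07142375 0.07241677 0.07342703]
[ 0.49000752 -0.312483    0.24252853] [-0.31351467  0.31770157  0.01685516] 27.3
```

View pics/fin.png

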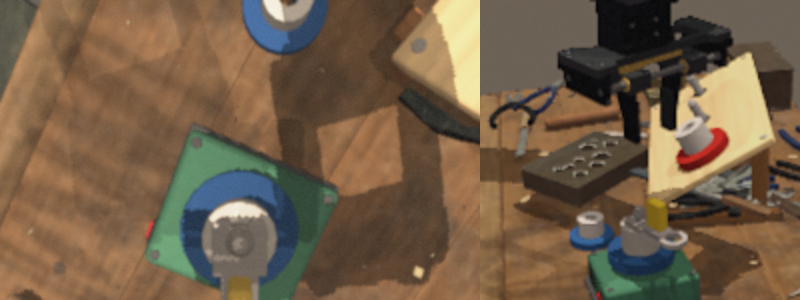

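The final picture shows the wheel flat on the head at (240,235) with the clip round the spindle, fork tips 13 to 14 mm past the axis and the flat level. The red wheel is still hanging, and the gripper is clear.

```bash
python3 -c "
from rig import robot
print(robot.hand_in())"
```

```text
the job is handed in; nothing more can be done
None
```

Handed in at 27 s: the blue wheel sits flat on the flange, hub upwards, with the spring clip locked in the groove; the red wheel still hangs on its peg, the arm never went near the loose things, and the gripper is clear.

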